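# Clear the tins and wind the timer

### The job

Two closed tins are crowding the wind-up timer on the cart, so nobody can get at its key. Stack them squarely on the tin that sits on the trivet, the larger one first and the smaller on top, each centred on the tin below with long sides parallel; then turn the timer's wing key clockwise, a part turn at a time, until it is fully wound. Leave the tin on the trivet where it is and do not disturb the other things on the cart.

Things in the scene. Friction and masses are not known exactly. Their poses are not given: they have to be found in the camera images.
- timer: Wind-up kitchen timer: white round case, 56 mm diameter, 34 mm high, stuck firmly to the cart top, on the left or right half, turned up to 0.7 rad. Origin at the centre of its underside, z up, on the key's vertical axis. At the start one tin stands on its +y side and one on its -y side, 1 to 8 mm off the case, a ramekin on its +x side and a bottle opener on its -x side.
- key (a joint): Turn of the wing key, rad: 0 run down, 5.4 fully wound (hard stop); grows as the key turns clockwise seen from above. Starts between 0 and 0.6. Sprung and stiff: takes about 0.06 N m at first, 0.11 N m at the end. A brake holds it wherever it is let go, but it can be forced back, so do not drag it back between turns.
- key_grip (a point): Point on the key axis at the height to grip, 62 mm above the cart; turns with the key. x along the flat steel wing, y square to its flat sides, z up; parallel to the timer axes at joint 0. Wing 50 mm long, 9 mm thick, 46 to 70 mm above the cart, rounded ends; below it a 12 mm stem and a 34 mm wide collar up to 37 mm.
- full_mark (a point): Black rib on the top edge of the timer case, on its +x side, 37 mm above the cart: the fully-wound mark. A short black pointer on the key collar (up to 40 mm high, turns with the key) meets this rib when the key is fully wound. The pointer lies 5.4 rad counter-clockwise from above of the x axis of key_grip.
- trivet: Square slatted wooden trivet, 160 x 160 x 12 mm, fixed to the cart, on the half of the cart where the timer is not. Origin at the centre of its underside, z up.
- tin_base: Closed steel tin that stands on the trivet: 74 mm (its x) by 92 mm (its y), 46 mm high, 0.35 kg, the widest and lowest. Origin at the centre of its underside, z up.
- tin_large: Larger of the two closed steel tins beside the timer: 66 mm (its x) by 80 mm (its y), 60 mm high, about 0.25 kg. Origin at the centre of its underside, z up. At the start its long (y) axis points roughly at the timer.
- tin_small: Smaller of the two closed steel tins beside the timer: 52 mm (its x) by 80 mm (its y), 52 mm high, about 0.2 kg. Origin at the centre of its underside, z up. At the start its long (y) axis points roughly at the timer.
- ramekin: Bystander, leave alone: glass ramekin, 72 mm diameter, 42 mm high, near the timer on its +x side. Origin under its centre.
- opener: Bystander, leave alone: flat steel bottle opener, 117 x 30 x 5 mm, lying near the timer on its -x side. Origin at its underside near the middle, x along its length.
- spoon_rest: Bystander, leave alone: round white ceramic spoon rest, 110 mm diameter, 18 mm high. Origin under its centre.
- mill: Bystander, leave alone: wooden pepper mill, 50 mm diameter, 150 mm tall, standing between the two halves of the cart. Origin under its centre.
- spice_jar: Bystander, leave alone: closed spice jar, 48 mm diameter, 90 mm tall, just beyond the trivet. Origin under its centre.
- shaker: Bystander, leave alone: white ceramic shaker, 40 mm diameter, 68 mm tall, in the middle near the robot. Origin under its centre.
Things that resemble listed ones, but are neither listed nor needed, are in the scene too. What is shaped like the tin_large but orange or red is not meant. What is shaped like the tin_small but pink is not meant.

How it is judged:
By the outcome, as a careful person would: the job done as asked, in the order asked, and still so for the second after the job is handed in, with the robot touching nothing.
It also fails if it takes over 72 s, if anything falls off the work surface, if the arm or the gripper's body presses on something with over 40 N, if the wrist force passes 120 N, or if a joint passes its speed limit or range.

### The arm

A 6-joint arm with a two-finger parallel gripper is mounted at the origin on the work surface. World frame = base frame: x ahead of the robot, y to its left, z up, the work surface at z = 0. Lengths are in mm, angles in rad, forces in N, time in s.
With the tool pointing down it reaches from about 275 to 1000 mm from the base axis. Payload 8.4 kg.
Tool frame: the origin (TCP) lies at the very end of the fingers, on their centre line; the grasp point (between the pads) lies 19 mm behind it; z points along the fingers, y is the direction in which the jaws open and shut (so a half turn about z gives the same grasp; the last joint's range is limited). The gripper opens to 85 mm and grips with 20 to 120 N. Pads are 22 mm wide; open, the fingers measure 114 mm over their backs; the gripper's body (76 mm by 85 mm) begins 54 mm behind the grasp point. The pads swing forward as they close: fully open they stand 13 mm farther back than shut.
Start: joints at [-1.349, 0.353, 1.633, -0, 1.155, -0.002], TCP at [138.709, -609.416, 231.281] pointing down, gripper open.
Joint ranges: [-2.63, 2.63], [-0.92, 2.1], [0.06, 2.66], [-1.3, 4.44], [0, 2.69], [-3.02, 3.02]. Speed limits (rad/s): [2.22, 2.22, 2.79, 3.14, 3.14, 3.14].

### API

Orientations are given as [roll, pitch, yaw] about the fixed x, y, z axes, in that order (R = Rz(yaw) Ry(pitch) Rx(roll)).
In Python, from rig import r, vision gives the robot as it stands.
- The arm moves only by the tool move_arm, never from a script. Its argument "series" is text: rows parted by semicolons, each of 7 numbers parted by spaces: the closure, from -1 (fully open) to 1 (shut), then the shift along the tool's x, y, z in units of 40 mm (1.0 is 40 mm), then the turn, a rotation vector about the tool's x, y, z in degrees. In form: grip tx ty tz ax ay az; .... A call has 1 to 20 rows; each row shifts and turns the pose as measured when the row begins, along the tool's axes as they then stand; what a row does not reach is not made up. A row lasts 1/8 s, in which the tool goes at most 62.5 mm and 10.7 degrees, less where a joint would pass 70% of its speed; a pose out of reach is approached as far as the arm can. A call is refused whole if a number of a shift passes 1 or a number of a turn 10.7, either way. A call with a gripper value outside its range is refused whole. The fingers move at their own pace and stop on an object; "grip_force" is the grip in N (left out, the last holds). Time passes only in rows, so rows that do not move let the fingers close. It gives the time, the measured TCP pose, the force and the opening at its end, in the units of the state.
- r.sense(): the state, without advancing time (a new reading comes with each control period).
- vision.grab_frame(name): name is "side" or "top" or "wrist"; returns the picture (384x512x3 uint8, red, green, blue); there is no depth.
- vision.camera_params(name): a dict with "fx", "fy", "cx", "cy" (pixels), "k1" (the pictures are not rectified: a ray, as slopes to the right and down, at radius r is drawn at 1 + k1 r^2 times it, then the intrinsics apply), "position" and "rotation" of the camera in the world. Camera axes: x right, y up, looking along -z (the intrinsics and any distortion apply to the point x, -y, -z); pixel columns grow to the right and rows downward; lengths in mm; the calibration is good to about 2 mm. A picture is of the moment at which its call begins: read the wrist's pose just before it. camera_params takes no time and is no camera call; for the wrist camera it gives the pose at the moment of the call.
- r.sign_off(): hands the job in, once; it reports no verdict.
The state is a dict: "clock": time; "qpos": joint angles; "qvel": joint speeds; "joint_efforts": joint torques, N m; "eef_pos": TCP position; "tcp_rot": TCP orientation; "contact_force": force on the tool from outside, world axes, zero at the start; "wrist_torque": the same for the moment, N m; "opening": opening from 0.0 (shut) to 1.0 (fully open).
Only numpy, scipy, OpenCV 4.12 (cv2) and the standard library are available. Lean on these libraries where they do the work, as an engineer would, in place of code of your own. Each camera call takes 0.05 s, during which the arm holds its last target. There are 200 camera calls.

## Working session

There is one attempt and no reset: what is moved stays moved. The work goes in short steps, Python scripts to look and compute and a tool call to move; the robot and the scene stay as the last step left them, time stands still between calls to the robot, and variables do not carry over. Pictures are saved under pics/ and viewed, about 8 in all and at most 12, crops included, and the job is handed in when it is done.

Besides the shell and the picture viewer there is one more tool, called after ">>>" by a JSON object that holds its "name" and its "arguments". move_arm: Moves the arm, as the interface text tells. Its arguments: {"type":"object","properties":{"series":{"type":"string"},"grip_force":{"type":"number"}},"required":["series"]}

```bash
ls; mkdir -p pics
python3 - <<'E'
from rig import r, vision
import cv2,numpy as np
for n in("top","side"):
    im=vision.grab_frame(n); cv2.imwrite(f"pics/{n}0.png",im[:,:,::-1]); 
    p=vision.camera_params(n); print(n,{k:(np.round(v,3).tolist() if not np.isscalar(v) else v) for k,v in p.items()})
a=cv2.imread("pics/top0.png");cv2.imwrite("pics/top0b.png",cv2.resize(a,(800,600),interpolation=cv2.INTER_CUBIC))
print(r.sense())
E
```

```text
pics
top {'fx': 348.7033264854877, 'fy': 348.7033264854877, 'cx': 255.8492424402977, 'cy': 194.65929157151913, 'k1': -0.07929946634805235, 'position': [417.933, 9.221, 905.624], 'rotation': [0.187, 0.024, -1.6]}
side {'fx': 356.74747187484286, 'fy': 356.74747187484286, 'cx': 252.71437366874574, 'cy': 187.09423711475227, 'k1': -0.059462728475550716, 'position': [252.405, -576.318, 670.903], 'rotation': [0.864, -0.02, -0.467]}
{'clock': 0.1, 'qpos': array([-1.34938691e+00,  3.53580600e-01,  1.63408480e+00,  4.49100323e-05,
        1.15516967e+00, -2.40580166e-03]), 'qvel': array([-1.75202292e-03, -4.86483542e-04, -7.15239764e-04, -3.38572100e-05,
        1.91572789e-04, -1.23216380e-03]), 'joint_efforts': array([-1.57304721e-04, -6.06356335e+01, -3.42820930e+01,  7.34398782e-05,
        4.01540179e-03, -3.66912593e-05]), 'eef_pos': array([ 138.63486439, -608.98726348,  230.62495987]), 'tcp_rot': array([-3.14035033e+00, -4.40528839e-05,  2.23797028e-01]), 'contact_force': array([-0.37369894, -0.87340448,  0.16557137]), 'wrist_torque': array([ 0.0105187 , -0.04542386,  0.01911855]), 'opening': 0.9981285569807026}
```

View pics/top0b.png

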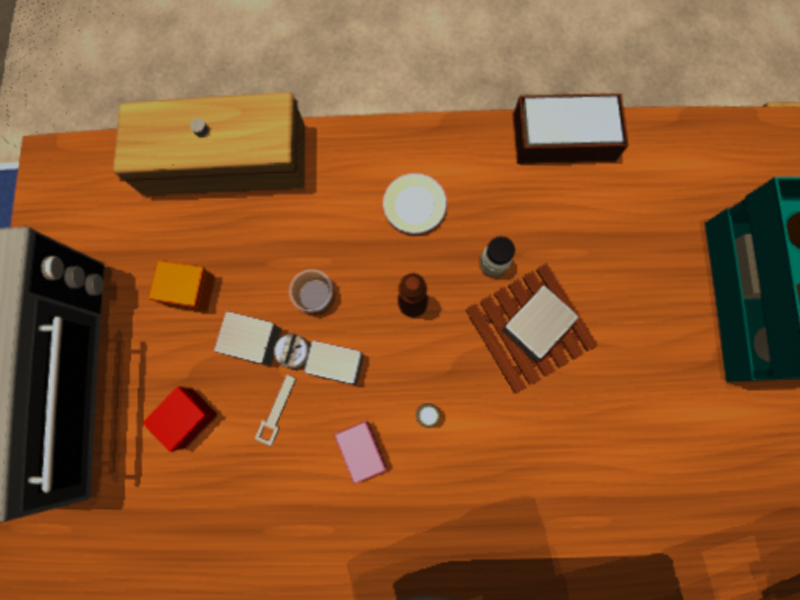

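View pics/side0.png

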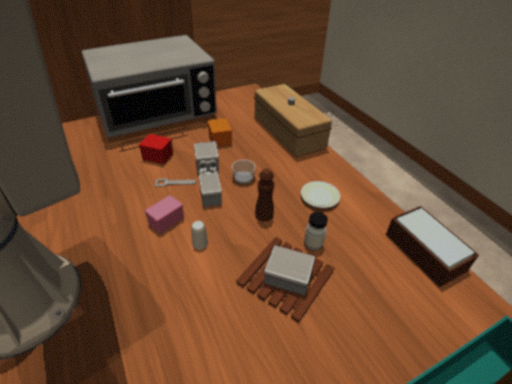

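Top view (800x600 scale): timer at (291,350), larger tin at (246,337), smaller tin at (334,362), trivet tin at (541,322), mill at (412,295), shaker at (429,415), opener at (275,410). The side view agrees.

```bash
cat > h.py <<'E'
import numpy as np, cv2
from scipy.spatial.transform import Rotation as R
from rig import r, vision
def ray(p,uv):
    uv=np.atleast_2d(np.float64(uv))
    K=np.array([[p['fx'],0,p['cx']],[0,p['fy'],p['cy']],[0,0,1]])
    d=(uv-[p['cx'],p['cy']])/[p['fx'],p['fy']]
    s=d.copy()
    for _ in range(15): s=d/(1+p['k1']*(s**2).sum(1,keepdims=True))
    c=np.c_[s[:,0],-s[:,1],-np.ones(len(s))]
    M=np.asarray(p['rotation']); M=R.from_euler('xyz',M).as_matrix() if M.ndim==1 else M
    return np.array(p['position']),c@M.T
def plane(p,uv,z):
    o,d=ray(p,uv); return (o+d*((z-o[2])/d[:,2])[:,None])[:,:2]
def proj(p,X):
    M=np.asarray(p['rotation']); M=R.from_euler('xyz',M).as_matrix() if M.ndim==1 else M
    c=(np.atleast_2d(X)-p['position'])@M; s=np.c_[c[:,0]/-c[:,2],c[:,1]/c[:,2]]
    s=s*(1+p['k1']*(s**2).sum(1,keepdims=True)); return s*[p['fx'],p['fy']]+[p['cx'],p['cy']]
def rect(p,cnt,z):
    """world centre, sizes, direction (deg) of the long side, from a top-face contour"""
    w=plane(p,cnt.reshape(-1,2),z).astype(np.float32)
    (c,s,a)=cv2.minAreaRect(w)
    if s[0]<s[1]: s=s[::-1];a+=90
    return np.round(c,1),np.round(s,1),round((a+90)%180-90,1)
def st():
    s=r.sense(); print('t',round(s['clock'],2),'tcp',np.round(s['eef_pos'],1),'rot',np.round(np.degrees(s['tcp_rot']),1),'F',np.round(s['contact_force'],1),'open',round(s['opening'],3)); return s
E
python3 - <<'E'
from h import *
im=cv2.imread("pics/top0.png");p=vision.camera_params("top")
hsv=cv2.cvtColor(im,cv2.COLOR_BGR2HSV)
for (u,v) in [(246,337),(334,362),(541,322),(272,355),(222,352),(291,350)]: print(hsv[int(v/1.5625),int(u/1.5625)],end=' ')
m=((hsv[:,:,1]<75)&(hsv[:,:,2]>135)).astype(np.uint8)
cs,_=cv2.findContours(m,cv2.RETR_EXTERNAL,cv2.CHAIN_APPROX_NONE)
for c in cs:
    if cv2.contourArea(c)<60: continue
    x,y=c.reshape(-1,2).mean(0)
    print((round(x*1.5625),round(y*1.5625)),cv2.contourArea(c),[rect(p,c,z) for z in (60,52,58,37)])
cv2.imwrite("pics/c1.png",np.hstack([cv2.resize(im[190:260,130:240],None,fx=5,fy=5,interpolation=cv2.INTER_CUBIC),cv2.resize(cv2.cvtColor(m*255,cv2.COLOR_GRAY2BGR)[190:260,130:240],None,fx=2,fy=5)]))
for n,uv,z in [("mill",(412,283),150),("shaker",(429,413),68),("ramekin",(312,291),42),("jar",(500,247),90),("timer",(291,350),45)]: print(n,plane(p,np.array(uv)/1.5625,z))
E
```

```text
[ 23  44 187] [ 29  33 187] [ 19  49 173] [ 13 112  48] [ 23  24 172] [18 51 50] (359, 452) 559.5 [(array([353.1,  93.2]), array([73.6, 45.6]), 22.0), (array([352.5,  94. ]), array([74.3, 46. ]), 22.0), (array([352.9,  93.4]), array([73.8, 45.7]), 22.0), (array([351.3,  95.4]), array([75.6, 46.8]), 22.0)]
(428, 415) 90.5 [(array([404.6, -12.8]), array([26.8, 25. ]), -47.4), (array([404.5, -13. ]), array([27.1, 25.3]), -47.4), (array([404.6, -12.9]), array([26.9, 25.1]), -47.4), (array([404.3, -13.4]), array([27.6, 25.7]), -47.4)]
(276, 411) 274.0 [(array([420.8, 219.8]), array([107.4,  26.4]), -23.8), (array([420.8, 221.8]), array([108.4,  26.6]), -23.8), (array([420.8, 220.3]), array([107.6,  26.4]), -23.8), (array([420.8, 225.5]), array([110.3,  27.1]), -23.8)]
(332, 361) 619.0 [(array([491.2, 133.5]), array([78.3, 50.8]), 75.5), (array([491.9, 134.7]), array([79.1, 51.3]), 75.5), (array([491.4, 133.8]), array([78.5, 50.9]), 75.5), (array([493.2, 136.9]), array([80.5, 52.2]), 75.5)]
(298, 350) 88.0 [(array([508.4, 184.8]), array([44.9, 20.4]), -16.4), (array([509.2, 186.5]), array(
[... 1944 characters left out ...]
02.7, -288. ]), array([164.6,  86.7]), -89.9)]
(435, 20) 67.5 [(array([1096.1,  -55.2]), array([57.5, 26.6]), 24.4), (array([1102.5,  -55.8]), array([58.1, 26.8]), 24.4), (array([1097.7,  -55.3]), array([57.7, 26.6]), 24.4), (array([1114.5,  -56.9]), array([59.1, 27.3]), 24.4)]
(244, 3) 117.0 [(array([1150.1,  298.7]), array([103.4,  20.9]), 85.2), (array([1157.1,  301.4]), array([104.4,  21.1]), 85.2), (array([1151.9,  299.4]), array([103.6,  20.9]), 85.2), (array([1170.1,  306.6]), array([106.2,  21.4]), 85.2)]
mill [[591.24091063   4.89751905]]
shaker [[407.97704258 -14.62529997]]
ramekin [[608.33313068 167.63186004]]
jar [[ 657.6995934  -133.98972867]]
timer [[512.51299686 200.85390643]]
```

View pics/c1.png

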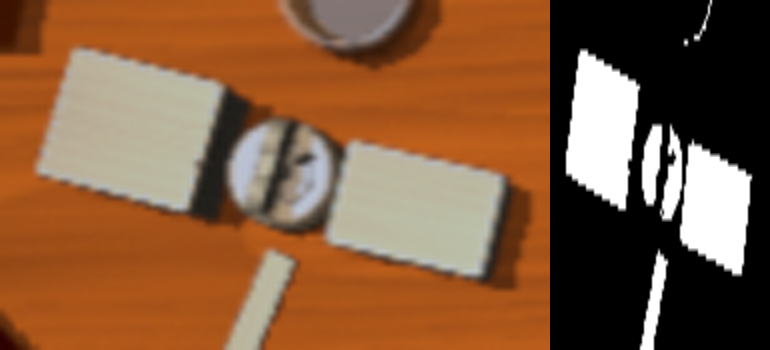

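The larger tin is on the +y side at (534.5, 274.7), and the smaller is at (492, 135). The base tin is at (544.6, -197.3) with its long axis at -46°. The key is near 0. I'll write a row planner and move above the larger tin.

```bash
cat >> h.py <<'E'
def plan(*wps,g=-1,step=45,s=None):
    """rows through waypoints (x,y,z,yaw deg), tool down; prints text for move_arm"""
    s=s or r.sense(); P=s['eef_pos'].copy(); Q=R.from_euler('xyz',s['tcp_rot']); out=[]
    for w in wps:
        T=R.from_euler('xyz',[np.pi,0,np.radians(w[3])]); dp=np.array(w[:3])-P; rv=(Q.inv()*T).as_rotvec(degrees=True)
        n=int(max(1,np.ceil(np.linalg.norm(dp)/step),np.ceil(np.abs(rv).max()/9.5)))
        while True:
            A=[]; q=Q
            for i in range(n):
                A.append(np.r_[q.inv().apply(dp/n)/40,rv/n]); q=q*R.from_rotvec(rv/n,degrees=True)
            if np.abs(np.array(A)[:,:3]).max()<=1: break
            n+=1
        out+=A; P=np.array(w[:3],float); Q=T
    print(len(out),'rows:','; '.join(f"{g} "+' '.join(f"{v+0:.2f}" for v in a[:3])+' '+' '.join(f"{v+0:.1f}" for v in a[3:]) for a in out))
E
python3 -c "
from h import *
plan((525,262,200,74.4))"
```

```text
24 rows: -1 0.59 -0.80 0.03 -0.0 -0.0 -2.6; -1 0.63 -0.77 0.03 -0.0 -0.0 -2.6; -1 0.66 -0.74 0.03 -0.0 -0.0 -2.6; -1 0.69 -0.71 0.03 -0.0 -0.0 -2.6; -1 0.73 -0.68 0.03 -0.0 -0.0 -2.6; -1 0.76 -0.64 0.03 -0.0 -0.0 -2.6; -1 0.78 -0.61 0.03 -0.0 -0.0 -2.6; -1 0.81 -0.57 0.03 -0.0 -0.0 -2.6; -1 0.83 -0.54 0.03 -0.0 -0.0 -2.6; -1 0.86 -0.50 0.03 -0.0 -0.0 -2.6; -1 0.88 -0.46 0.03 -0.0 -0.0 -2.6; -1 0.90 -0.42 0.03 -0.0 -0.0 -2.6; -1 0.92 -0.38 0.03 -0.0 -0.0 -2.6; -1 0.93 -0.34 0.03 -0.0 -0.0 -2.6; -1 0.95 -0.30 0.03 -0.0 -0.0 -2.6; -1 0.96 -0.25 0.03 -0.0 -0.0 -2.6; -1 0.97 -0.21 0.03 -0.0 -0.0 -2.6; -1 0.98 -0.17 0.03 -0.0 -0.0 -2.6; -1 0.98 -0.12 0.03 -0.0 -0.0 -2.6; -1 0.99 -0.08 0.03 -0.0 -0.0 -2.6; -1 0.99 -0.03 0.03 -0.0 -0.0 -2.6; -1 0.99 0.01 0.03 -0.0 -0.0 -2.6; -1 0.99 0.06 0.03 -0.0 -0.0 -2.6; -1 0.99 0.10 0.03 -0.0 -0.0 -2.6
```

>>> {"name": "move_arm", "arguments": {"series": "-1 0.6 -0.8 0 0 0 -2.6; -1 0.63 -0.77 0 0 0 -2.6; -1 0.66 -0.74 0 0 0 -2.6; -1 0.69 -0.71 0 0 0 -2.6; -1 0.73 -0.68 0 0 0 -2.6; -1 0.76 -0.64 0 0 0 -2.6; -1 0.78 -0.61 0 0 0 -2.6; -1 0.81 -0.57 0 0 0 -2.6; -1 0.83 -0.54 0 0 0 -2.6; -1 0.86 -0.5 0 0 0 -2.6; -1 0.88 -0.46 0 0 0 -2.6; -1 0.9 -0.42 0 0 0 -2.6; -1 0.92 -0.38 0 0 0 -2.6; -1 0.93 -0.34 0 0 0 -2.6; -1 0.95 -0.3 0 0 0 -2.6; -1 0.96 -0.25 0 0 0 -2.6; -1 0.97 -0.21 0 0 0 -2.6; -1 0.98 -0.17 0 0 0 -2.6; -1 0.98 -0.12 0 0 0 -2.6; -1 0.99 -0.08 0 0 0 -2.6", "grip_force": 50}}

```text
clock: 2.6
eef_pos: [452.1, 146.7, 229.3]
tcp_rot: [-3.139, -0.003, 1.157]
contact_force: [-0.6, -1.6, 0.6]
opening: 0.999
```

```bash
python3 -c "
from h import *
s=st(); print(np.degrees(s['qpos']).round(1))
plan((525,255,200,74.4))"
```

```text
t 2.6 tcp [452.1 146.7 229.3] rot [-179.8   -0.2   66.3] F [-0.6 -1.6  0.6] open 0.999
[ 17.6   6.9 111.4   0.3  61.7  41.2]
4 rows: -1 0.80 0.15 0.19 -0.0 -0.0 -2.0; -1 0.80 0.17 0.18 -0.0 -0.0 -2.0; -1 0.79 0.20 0.18 -0.0 -0.0 -2.0; -1 0.78 0.23 0.18 -0.0 -0.0 -2.0
```

>>> {"name": "move_arm", "arguments": {"series": "-1 0.8 0.15 0.2 0 0 -2; -1 0.8 0.17 0.2 0 0 -2; -1 0.8 0.2 0.2 0 0 -2; -1 0.8 0.2 0.2 0 0 -2; -1 0 0 0 0 0 0"}}

```text
clock: 3.22
eef_pos: [525.5, 262.8, 195.0]
tcp_rot: [-3.138, -0.002, 1.305]
contact_force: [-0.4, -0.2, 0.2]
opening: 1.002
```

Run:
```python
from h import *
st(); p=vision.camera_params("wrist"); im=vision.grab_frame("wrist")[:,:,::-1].copy()
print(p['position'],p['rotation'])
cv2.imwrite("pics/w1.png",im)
```

```text
t 3.23 tcp [525.5 262.8 195. ] rot [-1.798e+02 -1.000e-01  7.480e+01] F [-0.4 -0.2  0.2] open 1.002
[546.32404541 340.73674628 337.24949771] [-0.3180636   0.00261976 -0.26483536]
```

View pics/w1.png

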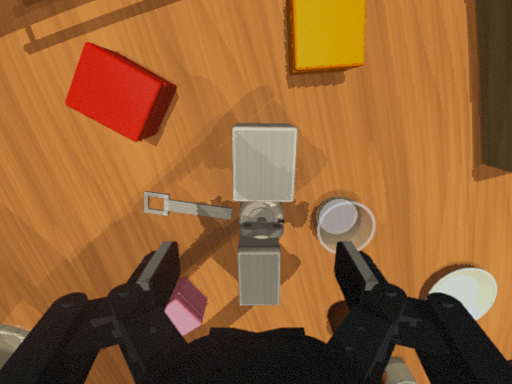

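Wrist view: the larger tin's top spans (233,126)-(297,201), the smaller's (239,247)-(280,304), and the timer is at (262,219). I'll measure both tops.

```bash
cat >> h.py <<'E'
def tops(im,p,pts,lo=100,smax=60):
    """rects of pale blobs that hold seed points: (u,v,z)"""
    hsv=cv2.cvtColor(im,cv2.COLOR_BGR2HSV)
    for u,v,z in pts:
        v0=int(np.median(hsv[v-4:v+5,u-4:u+5,2]))
        m=((hsv[:,:,1]<smax)&(abs(hsv[:,:,2].astype(int)-v0)<28)).astype(np.uint8)
        m=cv2.morphologyEx(m,cv2.MORPH_OPEN,np.ones((5,5),np.uint8))
        m=(cv2.connectedComponents(m)[1]==cv2.connectedComponents(m)[1][v,u]).astype(np.uint8)
        c=max(cv2.findContours(m,cv2.RETR_EXTERNAL,cv2.CHAIN_APPROX_NONE)[0],key=cv2.contourArea)
        print((u,v,z),v0,cv2.boundingRect(c),rect(p,c,z))
E
python3 - <<'E'
from h import *
im=cv2.imread("pics/w1.png"); p=vision.camera_params("wrist")
tops(im,p,[(265,165,60),(260,280,52)])
print("timer",plane(p,(262,221),37))
plan((534.5,274.7,110,74.6),(534.5,274.7,20,74.6))
E
```

```text
(265, 165, 60) 161 (232, 130, 62, 86) (array([531.1, 266.1]), array([92.5, 62.8]), 74.8)
(260, 280, 52) 129 (238, 254, 42, 51) (array([491.2, 134.2]), array([74.3, 49.8]), 74.9)
timer [[514.52237666 204.12829571]]
6 rows: -1 0.12 0.05 0.71 -0.1 -0.0 0.1; -1 0.12 0.05 0.71 -0.1 -0.0 0.1; -1 0.12 0.05 0.71 -0.1 -0.0 0.1; -1 0.00 -0.00 0.75 0.0 0.0 0.0; -1 0.00 -0.00 0.75 0.0 0.0 0.0; -1 0.00 -0.00 0.75 0.0 0.0 0.0
```

Run:
```python
from h import *
p=vision.camera_params("wrist")
print(rect(p,np.array([(233,126),(297,126),(296,201),(234,201)],np.float32),60))
print(rect(p,np.array([(239,248),(280,248),(280,304),(239,304)],np.float32),52))
```

```text
(array([536.6, 275.2]), array([79.9, 67.4]), 74.8)
(array([493.5, 137.8]), array([82.5, 53. ]), 74.9)
```

>>> {"name": "move_arm", "arguments": {"series": "-1 0.12 0.05 0.7 0 0 0; -1 0.12 0.05 0.7 0 0 0; -1 0.12 0.05 0.7 0 0 0"}}

```text
clock: 3.65
eef_pos: [534.4, 272.7, 112.2]
tcp_rot: [-3.14, -0.003, 1.302]
contact_force: [-0.6, 0.4, -0.5]
opening: 0.999
```

Run:
```python
from h import *
st()
plan((533.5,274.5,20,74.6),step=35)
```

```text
t 3.65 tcp [534.4 272.7 112.2] rot [-179.9   -0.2   74.6] F [-0.6  0.4 -0.5] open 0.999
3 rows: -1 0.01 -0.01 0.77 -0.0 -0.1 0.0; -1 0.01 -0.01 0.77 -0.0 -0.1 0.0; -1 0.01 -0.01 0.77 -0.0 -0.1 0.0
```

>>> {"name": "move_arm", "arguments": {"series": "-1 0.02 0 0.77 0 -0.1 0; -1 0.02 0 0.77 0 -0.1 0; -1 0.02 0.01 0.77 0 0 0; 1 0 0 0 0 0 0; 1 0 0 0 0 0 0; 1 0 0 0 0 0 0; 1 0 0 0 0 0 0"}}

```text
clock: 4.53
eef_pos: [533.3, 270.3, 20.1]
tcp_rot: [-3.139, 0.002, 1.298]
contact_force: [-0.4, -0.2, -2.4]
opening: 0.768
```

Run:
```python
from h import *
s=st()
```

```text
t 4.53 tcp [533.3 270.3  20.1] rot [-1.799e+02  1.000e-01  7.430e+01] F [-0.4 -0.2 -2.4] open 0.768
```

>>> {"name": "move_arm", "arguments": {"series": "1 0 0 -0.2 0 0 0; 1 0 0 -0.6 0 0 0; 1 0 0 -1 0 0 0; 1 0 0 -1 0 0 0; 1 0 0 -1 0 0 0; 1 0 0 -1 0 0 0; 1 0 0 -0.5 0 0 0"}}

```text
clock: 5.4
eef_pos: [532.7, 270.3, 242.3]
tcp_rot: [-3.14, 0.002, 1.298]
contact_force: [0.7, 0.7, -3.4]
opening: 0.766
```

Run:
```python
from h import *
s=st()
plan((544,-195,215,133.8),g=1)
```

```text
t 5.4 tcp [532.7 270.3 242.3] rot [-1.799e+02  1.000e-01  7.440e+01] F [ 0.7  0.7 -3.4] open 0.766
12 rows: 1 -0.93 0.28 0.06 -0.0 0.0 -5.0; 1 -0.95 0.20 0.06 -0.0 0.0 -5.0; 1 -0.96 0.12 0.06 -0.0 0.0 -5.0; 1 -0.97 0.04 0.06 -0.0 0.0 -5.0; 1 -0.97 -0.05 0.06 -0.0 0.0 -5.0; 1 -0.96 -0.13 0.06 -0.0 0.0 -5.0; 1 -0.95 -0.21 0.06 -0.0 0.0 -5.0; 1 -0.92 -0.29 0.06 -0.0 0.0 -5.0; 1 -0.90 -0.37 0.06 -0.0 0.0 -5.0; 1 -0.86 -0.45 0.06 -0.0 0.0 -5.0; 1 -0.82 -0.52 0.06 -0.0 0.0 -5.0; 1 -0.77 -0.59 0.06 -0.0 0.0 -5.0
```

Run:
```python
from h import *
plan((490,-140,210,-46.2),g=1)
```

```text
13 rows: 1 -0.78 0.13 0.06 0.0 0.0 9.3; 1 -0.75 0.26 0.06 0.0 0.0 9.3; 1 -0.70 0.38 0.06 0.0 0.0 9.3; 1 -0.63 0.48 0.06 0.0 0.0 9.3; 1 -0.54 0.58 0.06 0.0 0.0 9.3; 1 -0.44 0.66 0.06 0.0 0.0 9.3; 1 -0.33 0.72 0.06 0.0 0.0 9.3; 1 -0.21 0.76 0.06 0.0 0.0 9.3; 1 -0.08 0.79 0.06 0.0 0.0 9.3; 1 0.04 0.79 0.06 0.0 0.0 9.3; 1 0.17 0.77 0.06 0.0 0.0 9.3; 1 0.29 0.74 0.06 0.0 0.0 9.3; 1 0.41 0.68 0.06 0.0 0.0 9.3
```

>>> {"name": "move_arm", "arguments": {"series": "1 -0.8 0.13 0 0 0 9.3; 1 -0.75 0.26 0 0 0 9.3; 1 -0.7 0.38 0 0 0 9.3; 1 -0.63 0.48 0 0 0 9.3; 1 -0.54 0.58 0 0 0 9.3; 1 -0.44 0.66 0 0 0 9.3; 1 -0.33 0.72 0 0 0 9.3; 1 -0.21 0.76 0 0 0 9.3; 1 -0.08 0.79 0 0 0 9.3; 1 0.04 0.79 0.1 0 0 9.3; 1 0.17 0.77 0.2 0 0 9.3; 1 0.29 0.74 0.2 0 0 9.3; 1 0.4 0.7 0.2 0 0 9.3; 1 0 0 0 0 0 0"}}

```text
clock: 7.15
eef_pos: [474.0, -150.0, 226.5]
tcp_rot: [-3.13, -0.008, -0.88]
contact_force: [0.8, 0.7, -2.5]
opening: 0.765
```

Run:
```python
from h import *
s=st();p=vision.camera_params("wrist"); im=vision.grab_frame("wrist")[:,:,::-1].copy()
cv2.imwrite("pics/w2.png",im)
X,Y,Z=s['eef_pos']
print(np.degrees(s['qpos']).round(1),proj(p,[[544.6,-197.3,58]]))
```

```text
t 7.15 tcp [ 474.  -150.   226.5] rot [-179.3   -0.5  -50.4] F [ 0.8  0.7 -2.5] open 0.765
[-18.    8.7 109.7   0.4  60.8 122.3] [[236.13726706  99.82312697]]
```

View pics/w2.png

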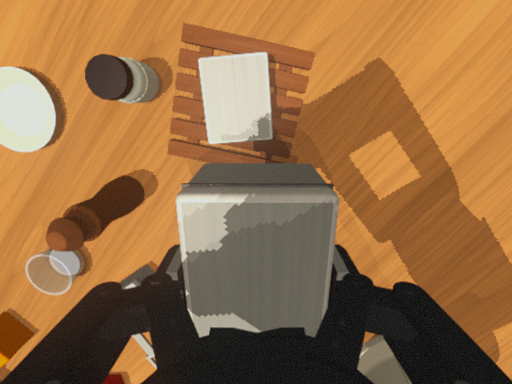

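The base tin's corners are at (198,59), (268,52), (273,139), (206,144). The held tin's front top edge runs (178,190)-(337,188) and its front bottom edge (197,165)-(316,164).

Run:
```python
from h import *
s=r.sense();p=vision.camera_params("wrist")
b=np.array([(198,59),(268,52),(273,139),(206,144)],np.float32)
print("base",rect(p,b,58)); 
im=cv2.imread("pics/w2.png"); hsv=cv2.cvtColor(im,cv2.COLOR_BGR2HSV)
m=((hsv[:,:,1]<70)&(hsv[:,:,2]>90)).astype(np.uint8); m[155:]=0
l=cv2.connectedComponents(cv2.morphologyEx(m,cv2.MORPH_OPEN,np.ones((3,3),np.uint8)))[1]; m=(l==l[90,235]).astype(np.uint8)
c=max(cv2.findContours(m,0,cv2.CHAIN_APPROX_NONE)[0],key=cv2.contourArea); print(cv2.boundingRect(c),rect(p,c,58))
T=R.from_euler('xyz',s['tcp_rot'])
for e,h in(([(178,190),(337,188)],40),([(197,165),(316,164)],-20)):
    o,d=ray(p,e); o=T.inv().apply(o-s['eef_pos']); d=T.inv().apply(d)
    print(h,(o+d*((-h-o[2])/d[:,2])[:,None]).round(1))
```

```text
base (array([ 545.7, -195.7]), array([90.8, 76.8]), -46.0)
(198, 52, 75, 92) (array([ 545.5, -196.6]), array([91.6, 74.4]), -45.6)
40 [[ 46.2 -30.8 -40. ]
 [ 47.1  32.2 -40. ]]
-20 [[ 42.3 -36.   20. ]
 [ 43.   36.5  20. ]]
```

Run:
```python
from h import *
plan((541.7,-193.2,150,-45.9),g=1,step=30)
```

```text
4 rows: 1 0.48 -0.14 0.49 -0.2 -0.1 -1.1; 1 0.48 -0.13 0.48 -0.2 -0.1 -1.1; 1 0.48 -0.13 0.48 -0.2 -0.1 -1.1; 1 0.49 -0.12 0.48 -0.2 -0.1 -1.1
```

>>> {"name": "move_arm", "arguments": {"series": "1 0.48 -0.14 0.48 -0.2 -0.1 -1.1; 1 0.48 -0.13 0.48 -0.2 -0.1 -1.1; 1 0.48 -0.13 0.48 -0.2 -0.1 -1.1; 1 0.5 -0.12 0.48 -0.2 -0.1 -1.1; 1 0 0 0 0 0 0"}}

```text
clock: 7.82
eef_pos: [546.8, -189.9, 152.8]
tcp_rot: [-3.14, -0.006, -0.784]
contact_force: [-0.7, -0.2, -2.8]
opening: 0.766
```

Run:
```python
from h import *
s=st()
plan((541.7,-193.2,90,-45.9),g=1,step=25)
```

```text
t 7.83 tcp [ 546.8 -189.9  152.8] rot [-179.9   -0.3  -44.9] F [-0.7 -0.2 -2.8] open 0.766
3 rows: 1 -0.01 0.05 0.52 -0.0 -0.1 0.3; 1 -0.01 0.05 0.52 -0.0 -0.1 0.3; 1 -0.01 0.05 0.52 -0.0 -0.1 0.3
```

>>> {"name": "move_arm", "arguments": {"series": "1 -0.01 0.05 0.52 0 -0.1 0.3; 1 -0.01 0.05 0.52 0 -0.1 0.3; 1 -0.01 0.05 0.5 0 -0.1 0.3; 1 0 0 0 0 0 0"}}

```text
clock: 8.32
eef_pos: [542.5, -189.6, 94.5]
tcp_rot: [-3.137, -0.002, -0.794]
contact_force: [1.1, 0.7, -2.8]
opening: 0.765
```

Run:
```python
from h import *
s=st()
plan((541.7,-193.2,80,-45.9),g=1,step=25)
```

```text
t 8.32 tcp [ 542.5 -189.6   94.5] rot [-1.798e+02 -1.000e-01 -4.550e+01] F [ 1.1  0.7 -2.8] open 0.765
1 rows: 1 0.05 0.08 0.36 -0.2 -0.1 0.4
```

>>> {"name": "move_arm", "arguments": {"series": "1 0.03 0.05 0.2 -0.1 0 0.3; 1 0.03 0.04 0.1 -0.1 0 0.2; 1 0 0 0 0 0 0"}}

```text
clock: 8.7
eef_pos: [543.1, -193.7, 84.8]
tcp_rot: [-3.139, -0.006, -0.802]
contact_force: [-0.7, 0.5, -1.6]
opening: 0.766
```

Run:
```python
from h import *
s=st()
plan((541.7,-193.2,79,-45.9),g=1,step=25)
```

```text
t 8.7 tcp [ 543.1 -193.7   84.8] rot [-179.9   -0.3  -46. ] F [-0.7  0.5 -1.6] open 0.766
1 rows: 1 -0.03 0.02 0.15 -0.1 -0.3 -0.1
```

>>> {"name": "move_arm", "arguments": {"series": "1 -0.03 0.02 0.08 0 -0.3 -0.1; 1 0 0 0.06 0 0 0; 1 0 0 0.03 0 0 0; 1 0 0 0.02 0 0 0; 1 0 0 0 0 0 0"}}

```text
clock: 9.32
eef_pos: [541.9, -193.6, 77.2]
tcp_rot: [-3.139, -0.001, -0.8]
contact_force: [-0.5, 0.6, -1.9]
opening: 0.767
```

Run:
```python
from h import *
s=st()
```

```text
t 9.32 tcp [ 541.9 -193.6   77.2] rot [-179.8   -0.   -45.9] F [-0.5  0.6 -1.9] open 0.767
```

>>> {"name": "move_arm", "arguments": {"series": "1 0 0 0.03 0 0 0; 1 0 0 0.02 0 0 0; 1 0 0 0 0 0 0"}}

```text
clock: 9.7
eef_pos: [542.2, -193.7, 76.1]
tcp_rot: [-3.139, -0.001, -0.8]
contact_force: [0.5, 0.0, -2.8]
opening: 0.763
```

>>> {"name": "move_arm", "arguments": {"series": "1 0 0 0.03 0 0 0; 1 0 0 0.03 0 0 0; 1 0 0 0 0 0 0"}}

```text
clock: 10.07
eef_pos: [542.4, -193.8, 76.2]
tcp_rot: [-3.139, -0.001, -0.801]
contact_force: [0.6, -0.5, -3.1]
opening: 0.766
```

>>> {"name": "move_arm", "arguments": {"series": "1 0 0 0.06 0 0 0; 1 0 0 0 0 0 0"}}

```text
clock: 10.32
eef_pos: [542.8, -194.0, 76.3]
tcp_rot: [-3.138, -0.002, -0.801]
contact_force: [0.4, -0.6, -2.4]
opening: 0.767
```

Run:
```python
from h import *
s=st()
a=vision.grab_frame("side")[:,:,::-1]
cv2.imwrite("pics/s1.png",cv2.resize(a[190:340,190:370],None,fx=4,fy=4,interpolation=cv2.INTER_CUBIC))
st()
```

```text
t 10.32 tcp [ 542.8 -194.    76.3] rot [-1.798e+02 -1.000e-01 -4.590e+01] F [ 0.4 -0.6 -2.4] open 0.767
t 10.38 tcp [ 543.  -194.1   76.2] rot [-179.8   -0.2  -45.9] F [ 0.4 -0.3 -2.4] open 0.768
```

View pics/s1.png

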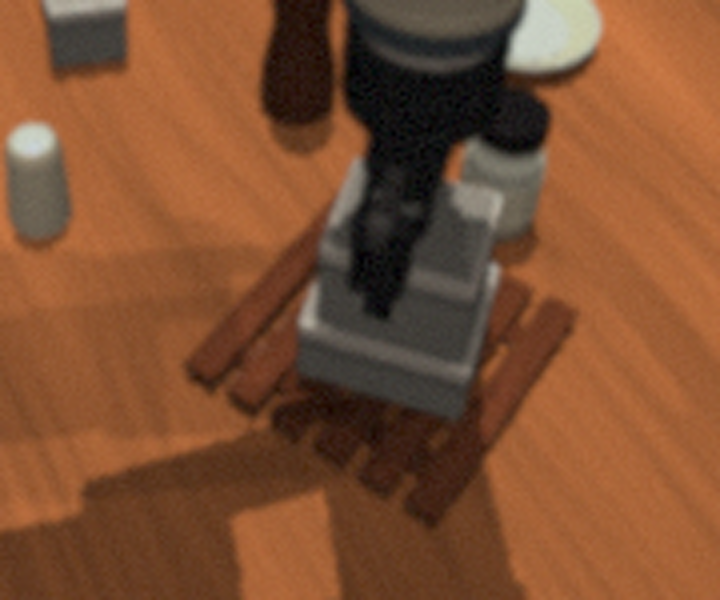

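The side view shows the larger tin resting on the base tin, and z no longer drops. Releasing.

>>> {"name": "move_arm", "arguments": {"series": "-1 0 0 0 0 0 0; -1 0 0 0 0 0 0; -1 0 0 0 0 0 0; -1 0 0 -0.7 0 0 0; -1 0 0 -1 0 0 0; -1 -0.5 0 -1 0 0 0; -1 -1 0 -0.8 0 0 0; -1 -1 0 -0.3 0 0 0; -1 0 0 0 0 0 0"}}

```text
clock: 11.5
eef_pos: [471.7, -121.0, 231.2]
tcp_rot: [-3.137, -0.003, -0.801]
contact_force: [0.2, -1.2, 0.0]
opening: 1.004
```

Run:
```python
from h import *
s=st();p=vision.camera_params("wrist"); im=vision.grab_frame("wrist")[:,:,::-1].copy()
cv2.imwrite("pics/w3.png",im)
t=vision.grab_frame("top")[:,:,::-1].copy(); cv2.imwrite("pics/t3.png",t); pt=vision.camera_params("top")
print(proj(p,[[545,-197,118]]),proj(pt,[[545,-197,118]]))
cv2.imwrite("pics/c3.png",np.hstack([im,cv2.resize(t[160:256,310:382],(288,384),interpolation=cv2.INTER_CUBIC)]))
```

```text
t 11.5 tcp [ 471.7 -121.   231.2] rot [-179.8   -0.2  -45.9] F [ 0.2 -1.2  0. ] open 1.004
[[257.2754906   69.55331324]] [[352.46198324 201.04641745]]
```

View pics/c3.png

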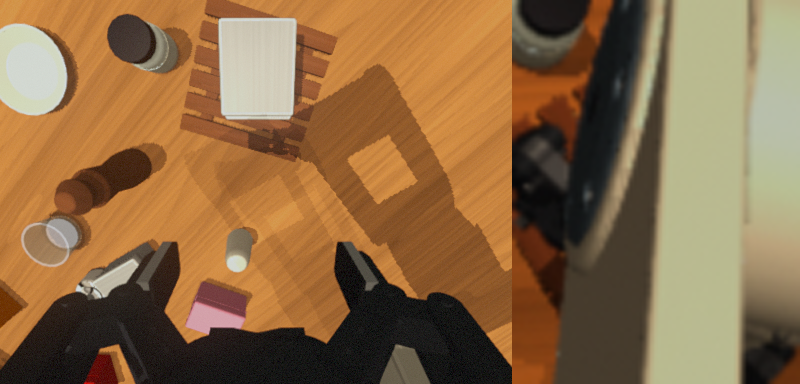

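Wrist view: the larger tin's top spans (219,18)-(297,118) on the base, and only a sliver of the base shows below it.

Run:
```python
from h import *
p=vision.camera_params("wrist"); im=cv2.imread("pics/w3.png")
hsv=cv2.cvtColor(im,cv2.COLOR_BGR2HSV)
tops(im,p,[(257,70,118)])
print(hsv[10:25,257].tolist()); print(hsv[110:128,257].tolist()); print(hsv[70,210:228].tolist()); print(hsv[70,288:306].tolist())
# where a centred tin and the base rim should be drawn
c=np.array([545.2,-196.8]);a=np.radians(-45.9);u=np.array([np.cos(a),np.sin(a)]);v=np.array([-u[1],u[0]])
for L,W,z in((80,66,118),(92,74,58)): print([proj(p,np.r_[c+i*u*L/2+j*v*W/2,z])[0].round(1).tolist() for i,j in((1,1),(1,-1),(-1,-1),(-1,1))])
```

```text
(257, 70, 118) 211 (219, 18, 77, 97) (array([ 547.8, -199. ]), array([77.7, 65. ]), -46.0)
[[13, 167, 166], [12, 175, 146], [12, 164, 151], [12, 169, 148], [11, 165, 148], [12, 173, 147], [12, 176, 151], [10, 113, 156], [22, 24, 202], [44, 13, 216], [90, 7, 217], [24, 24, 202], [22, 32, 202], [23, 30, 202], [23, 30, 201]]
[[26, 26, 210], [24, 25, 211], [35, 7, 210], [41, 9, 215], [24, 23, 210], [20, 35, 173], [25, 24, 188], [33, 22, 210], [25, 29, 200], [13, 77, 158], [11, 143, 144], [11, 152, 146], [10, 156, 141], [11, 160, 139], [10, 149, 144], [12, 160, 137], [11, 161, 133], [11, 153, 138]]
[[14, 170, 191], [12, 164, 162], [11, 159, 151], [10, 154, 152], [11, 164, 152], [12, 157, 156], [11, 159, 151], [11, 161, 144], [10, 144, 142], [14, 66, 169], [26, 21, 203], [60, 7, 216], [45, 2, 211], [25, 22, 212], [23, 27, 211], [23, 27, 210], [22, 28, 211], [24, 29, 210]]
[[25, 28, 206], [22, 31, 207], [22, 28, 209], [21, 26, 208], [70, 4, 209], [37, 20, 215], [20, 36, 198], [12, 89, 118], [11, 143, 102], [11, 150, 100], [11, 142, 99], [10, 128, 80], [13, 122, 75], [12, 139, 79], [13, 152, 94], [11, 156, 129], [11, 153, 145], [11, 160, 148]]
[[217.4, 21.1], [296.9, 21.0], [293.4, 119.2], [220.9, 119.2]]
[[221.6, 30.7], [293.1, 30.6], [290.2, 121.2], [224.5, 121.2]]
```

The larger tin is about 1.6 mm off along its length, which is good enough. On to the smaller tin.

Run:
```python
from h import *
plan((492.3,135.3,210,75.2),(492.3,135.3,110,75.2))
```

```text
16 rows: -1 -0.33 -0.37 0.04 0.0 -0.0 -9.3; -1 -0.27 -0.42 0.04 0.0 -0.0 -9.3; -1 -0.19 -0.46 0.04 0.0 -0.0 -9.3; -1 -0.12 -0.48 0.04 0.0 -0.0 -9.3; -1 -0.04 -0.50 0.04 0.0 -0.0 -9.3; -1 0.04 -0.49 0.04 0.0 -0.0 -9.3; -1 0.12 -0.48 0.04 0.0 -0.0 -9.3; -1 0.20 -0.46 0.04 0.0 -0.0 -9.3; -1 0.27 -0.42 0.04 0.0 -0.0 -9.3; -1 0.33 -0.37 0.04 0.0 -0.0 -9.3; -1 0.39 -0.31 0.04 0.0 -0.0 -9.3; -1 0.43 -0.24 0.04 0.0 -0.0 -9.3; -1 0.47 -0.17 0.04 0.0 -0.0 -9.3; -1 0.00 -0.00 0.83 0.0 0.0 0.0; -1 0.00 -0.00 0.83 0.0 0.0 0.0; -1 0.00 -0.00 0.83 0.0 0.0 0.0
```

>>> {"name": "move_arm", "arguments": {"series": "-1 -0.33 -0.37 0 0 0 -9.3; -1 -0.27 -0.42 0 0 0 -9.3; -1 -0.2 -0.46 0 0 0 -9.3; -1 -0.12 -0.48 0 0 0 -9.3; -1 -0.04 -0.5 0 0 0 -9.3; -1 0.04 -0.5 0 0 0 -9.3; -1 0.12 -0.48 0 0 0 -9.3; -1 0.2 -0.46 0 0 0 -9.3; -1 0.27 -0.42 0 0 0 -9.3; -1 0.33 -0.37 0 0 0 -9.3; -1 0.4 -0.3 0.2 0 0 -9.3; -1 0.43 -0.24 0.4 0 0 -9.3; -1 0.47 -0.17 0.4 0 0 -9.3; -1 0 0 0.5 0 0 0; -1 0 0 0 0 0 0"}}

```text
clock: 13.48
eef_pos: [499.6, 136.5, 156.1]
tcp_rot: [-3.137, 0.004, 1.371]
contact_force: [-0.0, -0.8, -0.3]
opening: 1.002
```

Run:
```python
from h import *
s=st()
plan((492.3,135.3,100,75.2))
```

```text
t 13.47 tcp [499.6 136.5 156.1] rot [-179.8    0.2   78.6] F [-0.  -0.8 -0.3] open 1.002
2 rows: -1 -0.03 -0.08 0.70 -0.1 0.1 1.7; -1 -0.03 -0.08 0.70 -0.1 0.1 1.7
```

>>> {"name": "move_arm", "arguments": {"series": "-1 -0.03 -0.08 0.7 0 0.1 1.7; -1 -0.03 -0.08 0.7 0 0.1 1.7; -1 0 0 0 0 0 0"}}

```text
clock: 13.85
eef_pos: [495.8, 134.6, 99.7]
tcp_rot: [-3.139, 0.0, 1.308]
contact_force: [1.4, 0.5, 0.1]
opening: 1.003
```

Run:
```python
from h import *
s=st()
plan((492.3,135.3,20,75.2),step=30)
```

```text
t 13.85 tcp [495.8 134.6  99.7] rot [-179.9    0.    74.9] F [1.4 0.5 0.1] open 1.003
3 rows: -1 -0.00 -0.03 0.66 -0.0 0.0 -0.1; -1 -0.00 -0.03 0.66 -0.0 0.0 -0.1; -1 -0.00 -0.03 0.66 -0.0 0.0 -0.1
```

>>> {"name": "move_arm", "arguments": {"series": "-1 0.03 -0.03 0.66 0 0 -0.1; -1 0.03 -0.03 0.66 0 0 -0.1; -1 0.03 -0.03 0.62 0 0 0; -1 0 0 0 0 0 0"}}

```text
clock: 14.35
eef_pos: [500.3, 139.5, 25.8]
tcp_rot: [3.136, -0.004, 1.312]
contact_force: [-0.1, 0.5, 0.9]
opening: 0.999
```

Run:
```python
from h import *
s=st()
plan((492.3,135.3,20,75.2),step=30)
```

```text
t 14.35 tcp [500.3 139.5  25.8] rot [179.7  -0.2  75.2] F [-0.1  0.5  0.9] open 0.999
1 rows: -1 -0.15 -0.17 0.14 0.3 -0.2 -0.0
```

>>> {"name": "move_arm", "arguments": {"series": "-1 -0.08 -0.1 0.08 0.2 -0.1 0; -1 -0.07 -0.07 0.06 0.1 0 0; -1 0 0 0 0 0 0"}}

```text
clock: 14.72
eef_pos: [494.3, 135.5, 23.2]
tcp_rot: [3.138, -0.004, 1.312]
contact_force: [-0.0, 0.0, 0.4]
opening: 1.002
```

Run:
```python
from h import *
s=st()
plan((492.3,135.3,20,75.2),step=30)
```

```text
t 14.72 tcp [494.3 135.5  23.2] rot [179.8  -0.3  75.2] F [-0.   0.   0.4] open 1.002
1 rows: -1 -0.02 -0.05 0.08 0.2 -0.3 -0.0
```

>>> {"name": "move_arm", "arguments": {"series": "-1 -0.02 -0.06 0.08 0.2 -0.3 0; 0 0 0 0 0 0 0; 1 0 0 0 0 0 0; 1 0 0 0 0 0 0; 1 0 0 0 0 0 0; 1 0 0 0 0 0 0; 1 0 0 0 0 0 0"}}

```text
clock: 15.6
eef_pos: [492.4, 135.5, 20.8]
tcp_rot: [3.14, 0.001, 1.312]
contact_force: [-1.4, -0.1, 2.9]
opening: 0.599
```

Run:
```python
from h import *
s=st()
```

```text
t 15.6 tcp [492.4 135.5  20.8] rot [179.9   0.   75.2] F [-1.4 -0.1  2.9] open 0.599
```

>>> {"name": "move_arm", "arguments": {"series": "1 0 0 -0.2 0 0 0; 1 0 0 -0.6 0 0 0; 1 0 0 -1 0 0 0; 1 0 0 -1 0 0 0; 1 0 0 -1 0 0 0; 1 0 0 -1 0 0 0; 1 0 0 -0.6 0 0 0"}}

```text
clock: 16.48
eef_pos: [489.2, 135.1, 242.5]
tcp_rot: [-3.137, 0.004, 1.312]
contact_force: [-0.3, -0.9, -2.6]
opening: 0.602
```

Run:
```python
from h import *
s=st()
plan((471.7,-121,245,-45.9),g=1)
```

```text
t 16.48 tcp [489.2 135.1 242.5] rot [-179.7    0.2   75.2] F [-0.3 -0.9 -2.6] open 0.602
13 rows: 1 -0.48 0.09 -0.00 0.0 0.0 9.3; 1 -0.46 0.17 -0.00 0.0 0.0 9.3; 1 -0.43 0.24 -0.00 0.0 0.0 9.3; 1 -0.38 0.31 -0.00 0.0 0.0 9.3; 1 -0.33 0.37 -0.00 0.0 0.0 9.3; 1 -0.27 0.42 -0.00 0.0 0.0 9.3; 1 -0.19 0.45 -0.00 0.0 0.0 9.3; 1 -0.12 0.48 -0.01 0.0 0.0 9.3; 1 -0.04 0.49 -0.01 0.0 0.0 9.3; 1 0.04 0.49 -0.01 0.0 0.0 9.3; 1 0.12 0.48 -0.01 0.0 0.0 9.3; 1 0.20 0.45 -0.01 0.0 0.0 9.3; 1 0.27 0.42 -0.01 0.0 0.0 9.3
```

>>> {"name": "move_arm", "arguments": {"series": "1 -0.48 0.1 0 0 0 9.3; 1 -0.46 0.17 0 0 0 9.3; 1 -0.43 0.24 0 0 0 9.3; 1 -0.38 0.3 0 0 0 9.3; 1 -0.33 0.37 0 0 0 9.3; 1 -0.27 0.42 0 0 0 9.3; 1 -0.2 0.45 0 0 0 9.3; 1 -0.12 0.48 0 0 0 9.3; 1 -0.04 0.5 0 0 0 9.3; 1 0.04 0.5 0 0 0 9.3; 1 0.12 0.48 0 0 0 9.3; 1 0.2 0.45 0 0 0 9.3; 1 0.27 0.42 0 0 0 9.3; 1 0 0 0 0 0 0"}}

```text
clock: 18.23
eef_pos: [458.9, -127.5, 247.8]
tcp_rot: [3.138, 0.002, -0.866]
contact_force: [-0.2, 0.4, -1.4]
opening: 0.601
```

Run:
```python
from h import *
s=st();p=vision.camera_params("wrist"); im=vision.grab_frame("wrist")[:,:,::-1].copy()
cv2.imwrite("pics/w4.png",im)
plan((545.9-.696*.5,-197.6+.36,190,-45.9),g=1,step=25)
```

```text
t 18.23 tcp [ 458.9 -127.5  247.8] rot [ 1.798e+02  1.000e-01 -4.960e+01] F [-0.2  0.4 -1.4] open 0.601
6 rows: 1 0.46 -0.08 0.24 0.0 0.0 -0.6; 1 0.46 -0.08 0.24 0.0 0.0 -0.6; 1 0.46 -0.07 0.24 0.0 0.0 -0.6; 1 0.46 -0.07 0.24 0.0 0.0 -0.6; 1 0.46 -0.07 0.24 0.0 0.0 -0.6; 1 0.46 -0.06 0.24 0.0 0.0 -0.6
```

View pics/w4.png

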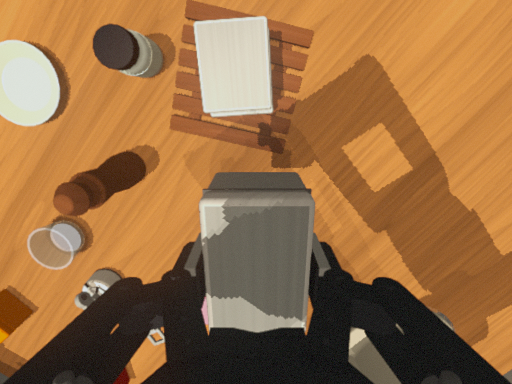

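Run:
```python
from h import *
s=r.sense();p=vision.camera_params("wrist");im=cv2.imread("pics/w4.png")
tops(im,p,[(235,65,118)])
print("large",rect(p,np.array([(194,22),(266,16),(273,112),(203,116)],np.float32),118))
T=R.from_euler('xyz',s['tcp_rot'])
for e,h in(([(202,193),(313,190)],31.2),([(212,174),(297,173)],-20.8)):
    o,d=ray(p,e); o=T.inv().apply(o-s['eef_pos']); d=T.inv().apply(d)
    print(h,(o+d*((-h-o[2])/d[:,2])[:,None]).round(1))
```

```text
(235, 65, 118) 221 (194, 17, 77, 99) (array([ 544.9, -195.3]), array([83., 65.]), -45.7)
large (array([ 544.1, -196.2]), array([82.6, 67.8]), -46.4)
31.2 [[ 41.9 -23.2 -31.2]
 [ 43.3  24.6 -31.2]]
-20.8 [[ 36.4 -27.3  20.8]
 [ 37.1  25.2  20.8]]
```

>>> {"name": "move_arm", "arguments": {"series": "1 0.46 -0.08 0.24 0 0 -0.6; 1 0.46 -0.08 0.24 0 0 -0.6; 1 0.46 -0.07 0.24 0 0 -0.6; 1 0.46 -0.07 0.24 0 0 -0.6; 1 0.46 -0.07 0.24 0 0 -0.6; 1 0.44 -0.06 0.2 0 0 -0.6; 1 0 0 0 0 0 0"}}

```text
clock: 19.15
eef_pos: [549.9, -195.3, 188.0]
tcp_rot: [3.139, 0.005, -0.782]
contact_force: [-1.1, 0.2, -1.7]
opening: 0.603
```

Run:
```python
from h import *
s=st();plan((546,-197.2,150,-45.9),g=1,step=25)
```

```text
t 19.15 tcp [ 549.9 -195.3  188. ] rot [179.9   0.3 -44.8] F [-1.1  0.2 -1.7] open 0.603
2 rows: 1 -0.02 0.05 0.47 0.1 0.2 0.6; 1 -0.02 0.05 0.47 0.1 0.2 0.6
```

>>> {"name": "move_arm", "arguments": {"series": "1 -0.02 0.05 0.4 0 0.1 0.5; 1 -0.02 0.05 0.4 0 0.1 0.5; 1 0 0 0.05 0 0 0; 1 0 0 0 0 0 0"}}

```text
clock: 19.65
eef_pos: [544.0, -195.9, 151.4]
tcp_rot: [3.139, 0.004, -0.8]
contact_force: [-0.3, -0.5, -2.8]
opening: 0.597
```

Run:
```python
from h import *
s=st();plan((546,-197.2,141,-45.9),g=1,step=25)
```

```text
t 19.65 tcp [ 544.  -195.9  151.4] rot [179.8   0.2 -45.8] F [-0.3 -0.5 -2.8] open 0.597
1 rows: 1 0.06 -0.01 0.26 0.2 0.2 0.1
```

>>> {"name": "move_arm", "arguments": {"series": "1 0.03 0 0.13 0.1 0.1 0; 1 0.03 0 0.12 0.1 0.1 0; 1 0 0 0 0 0 0"}}

```text
clock: 20.02
eef_pos: [546.2, -197.8, 141.6]
tcp_rot: [-3.14, -0.002, -0.799]
contact_force: [-0.9, -1.5, -1.2]
opening: 0.597
```

Run:
```python
from h import *
s=st();plan((546,-197.2,138,-45.9),g=1,step=25)
```

```text
t 20.02 tcp [ 546.2 -197.8  141.6] rot [-1.799e+02 -1.000e-01 -4.580e+01] F [-0.9 -1.5 -1.2] open 0.597
1 rows: 1 -0.01 -0.01 0.09 -0.1 -0.1 0.1
```

>>> {"name": "move_arm", "arguments": {"series": "1 -0.01 -0.01 0.06 0 0 0; 1 0 0 0.04 0 0 0; 1 0 0 0.02 0 0 0; 1 0 0 0 0 0 0"}}

```text
clock: 20.52
eef_pos: [546.6, -197.3, 139.1]
tcp_rot: [-3.14, -0.003, -0.799]
contact_force: [-0.3, 0.3, -1.5]
opening: 0.599
```

Run:
```python
from h import *
s=st()
```

```text
t 20.52 tcp [ 546.6 -197.3  139.1] rot [-1.799e+02 -1.000e-01 -4.580e+01] F [-0.3  0.3 -1.5] open 0.599
```

>>> {"name": "move_arm", "arguments": {"series": "1 0 0 0.04 0 0 0; 1 0 0 0.03 0 0 0; 1 0 0 0 0 0 0"}}

```text
clock: 20.9
eef_pos: [546.8, -197.4, 139.1]
tcp_rot: [-3.14, -0.003, -0.799]
contact_force: [0.5, 0.5, -2.2]
opening: 0.597
```

z has stalled at 139.1 against an expected 138.8, so the tin is seated. I'll release, back off and check.

>>> {"name": "move_arm", "arguments": {"series": "-1 0 0 0 0 0 0; -1 0 0 0 0 0 0; -1 0 0 0 0 0 0; -1 0 0 -0.7 0 0 0; -1 0 0 -1 0 0 0; -1 -0.5 0 -1 0 0 0; -1 -1 0 -0.8 0 0 0; -1 -1 0 0 0 0 0; -1 0 0 0 0 0 0"}}

```text
clock: 22.02
eef_pos: [475.7, -124.2, 282.3]
tcp_rot: [-3.138, -0.004, -0.8]
contact_force: [0.8, 0.3, -0.3]
opening: 1.001
```

Run:
```python
from h import *
s=st();p=vision.camera_params("wrist"); im=vision.grab_frame("wrist")[:,:,::-1].copy()
cv2.imwrite("pics/w5.png",im)
q=proj(p,[[546,-197,170]])[0].astype(int); print(q)
sd=vision.grab_frame("side")[:,:,::-1]
y0,x0=max(0,q[1]-80),max(0,q[0]-70)
cr=cv2.resize(im[y0:y0+150,x0:x0+140],None,fx=3,fy=3,interpolation=cv2.INTER_CUBIC)[:450]
print(x0,y0,cr.shape)
b=cv2.resize(sd[190:340,230:345],None,fx=3,fy=3,interpolation=cv2.INTER_CUBIC)
cv2.imwrite("pics/c5.png",np.hstack([cr,b]))
for c,L,W,z in((None,80,52,170),(None,80,66,118),(None,92,74,58)):
    c=np.array([545.5,-197]);a=np.radians(-45.9);u=np.array([np.cos(a),np.sin(a)]);v=np.array([-u[1],u[0]])
    print([((proj(p,np.r_[c+i*u*L/2+j*v*W/2,z])[0]-[x0,y0])*3).round(0).tolist() for i,j in((1,1),(1,-1),(-1,-1),(-1,1))])
plan((478,188,200,74.4))
```

```text
t 22.02 tcp [ 475.7 -124.2  282.3] rot [-179.8   -0.2  -45.8] F [ 0.8  0.3 -0.3] open 1.001
[257  75]
187 0 (450, 420, 3)
[[119.0, 74.0], [306.0, 74.0], [297.0, 367.0], [126.0, 367.0]]
[[115.0, 115.0], [310.0, 115.0], [302.0, 357.0], [121.0, 356.0]]
[[121.0, 131.0], [304.0, 131.0], [297.0, 362.0], [127.0, 362.0]]
13 rows: -1 -0.43 -0.42 0.16 0.0 -0.0 -9.3; -1 -0.36 -0.48 0.16 0.0 -0.0 -9.3; -1 -0.28 -0.54 0.16 0.0 -0.0 -9.3; -1 -0.19 -0.57 0.16 0.0 -0.0 -9.3; -1 -0.09 -0.60 0.16 0.0 -0.0 -9.3; -1 0.00 -0.60 0.16 0.0 -0.0 -9.3; -1 0.10 -0.59 0.16 0.0 -0.0 -9.3; -1 0.20 -0.57 0.16 0.0 -0.0 -9.3; -1 0.28 -0.53 0.16 0.0 -0.0 -9.3; -1 0.37 -0.48 0.16 0.0 -0.0 -9.3; -1 0.44 -0.41 0.16 0.0 -0.0 -9.3; -1 0.50 -0.34 0.16 0.0 -0.0 -9.3; -1 0.55 -0.25 0.16 0.0 -0.0 -9.3
```

View pics/c5.png

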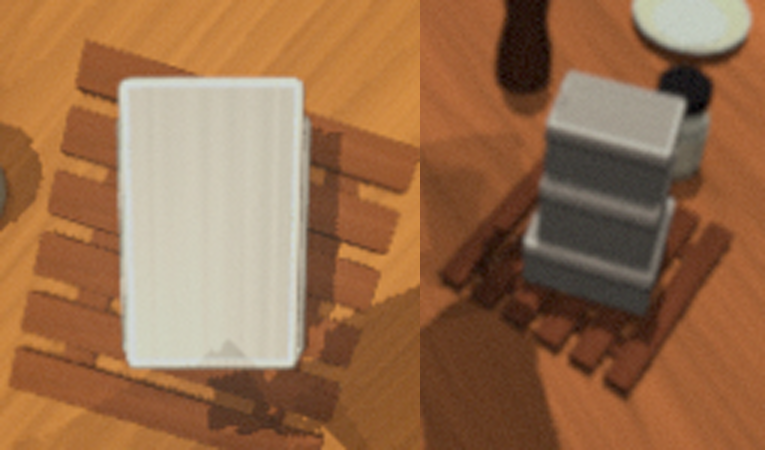

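The small tin is at (119,78)-(302,365) in the crop, within about 1 mm of the prediction. The stack stands square in the side view. Now the key.

Run:
```python
from h import *
plan((520,20,250,58),(571,185,200,163))
```

```text
23 rows: -1 -0.17 -0.30 0.07 0.0 -0.0 -9.4; -1 -0.12 -0.32 0.07 0.0 -0.0 -9.4; -1 -0.06 -0.34 0.07 0.0 -0.0 -9.4; -1 -0.01 -0.34 0.07 0.0 -0.0 -9.4; -1 0.05 -0.34 0.07 0.0 -0.0 -9.4; -1 0.10 -0.33 0.07 0.0 -0.0 -9.4; -1 0.16 -0.31 0.07 0.0 -0.0 -9.4; -1 0.20 -0.28 0.07 0.0 -0.0 -9.4; -1 0.25 -0.24 0.07 0.0 -0.0 -9.4; -1 0.28 -0.20 0.07 0.0 -0.0 -9.4; -1 0.31 -0.15 0.07 0.0 -0.0 -9.4; -1 0.35 -0.09 0.10 -0.0 0.0 -8.8; -1 0.36 -0.04 0.10 -0.0 0.0 -8.8; -1 0.36 0.02 0.10 -0.0 0.0 -8.8; -1 0.35 0.07 0.10 -0.0 0.0 -8.8; -1 0.34 0.12 0.10 -0.0 0.0 -8.8; -1 0.31 0.17 0.10 -0.0 0.0 -8.8; -1 0.28 0.22 0.10 -0.0 0.0 -8.8; -1 0.25 0.26 0.10 -0.0 0.0 -8.8; -1 0.21 0.30 0.10 -0.0 0.0 -8.8; -1 0.16 0.32 0.10 -0.0 0.0 -8.8; -1 0.11 0.34 0.10 -0.0 0.0 -8.8; -1 0.05 0.36 0.10 -0.0 0.0 -8.8
```

>>> {"name": "move_arm", "arguments": {"series": "-1 -0.17 -0.3 0.07 0 0 -9.6; -1 -0.12 -0.32 0.07 0 0 -9.6; -1 -0.06 -0.34 0.07 0 0 -9.6; -1 0 -0.34 0.07 0 0 -9.6; -1 0.05 -0.34 0.07 0 0 -9.6; -1 0.1 -0.33 0.07 0 0 -9.6; -1 0.16 -0.31 0.07 0 0 -9.6; -1 0.2 -0.28 0.07 0 0 -9.6; -1 0.25 -0.24 0.07 0 0 -9.6; -1 0.28 -0.2 0.07 0 0 -9.6; -1 0.31 -0.15 0.07 0 0 -9.6; -1 0.35 -0.1 0.1 0 0 -9; -1 0.36 -0.04 0.1 0 0 -9; -1 0.36 0.02 0.1 0 0 -9; -1 0.35 0.07 0.1 0 0 -9; -1 0.34 0.12 0.1 0 0 -9; -1 0.31 0.17 0.1 0 0 -9; -1 0.28 0.22 0.1 0 0 -9; -1 0.25 0.26 0.1 0 0 -9; -1 0.2 0.3 0.1 0 0 -9"}}

```text
clock: 24.62
eef_pos: [558.5, 144.7, 200.0]
tcp_rot: [-3.136, 0.002, 2.552]
contact_force: [-0.4, -0.8, -0.4]
opening: 1.001
```

Run:
```python
from h import *
st();plan((571,185,200,163))
```

```text
t 24.62 tcp [558.5 144.7 200. ] rot [-1.797e+02  1.000e-01  1.462e+02] F [-0.4 -0.8 -0.4] open 1.001
2 rows: -1 0.15 0.51 -0.00 -0.2 0.0 -8.4; -1 0.08 0.52 -0.00 -0.2 0.0 -8.4
```

>>> {"name": "move_arm", "arguments": {"series": "-1 0.15 0.5 0.3 -0.2 0 -8.4; -1 0.08 0.5 0.3 -0.2 0 -8.4; -1 0 0 0 0 0 0"}}

```text
clock: 25.0
eef_pos: [573.5, 184.7, 172.3]
tcp_rot: [-3.141, -0.0, 2.855]
contact_force: [0.1, 0.0, 0.7]
opening: 1.0
```

Run:
```python
from h import *
st();p=vision.camera_params("wrist"); im=vision.grab_frame("wrist")[:,:,::-1].copy()
np.save("p6.npy",p,allow_pickle=True)
cv2.imwrite("pics/w6.png",im)
q=proj(p,[[513,202,45]])[0].astype(int); x0,y0=q-[55,50]; print(q,x0,y0)
cv2.imwrite("pics/c6.png",cv2.resize(im[y0:y0+100,x0:x0+110],None,fx=6,fy=6,interpolation=cv2.INTER_CUBIC))
```

```text
t 25.0 tcp [573.5 184.7 172.3] rot [-180.    -0.   163.6] F [0.1 0.  0.7] open 1.0
[256 119] 201 69
```

View pics/c6.png

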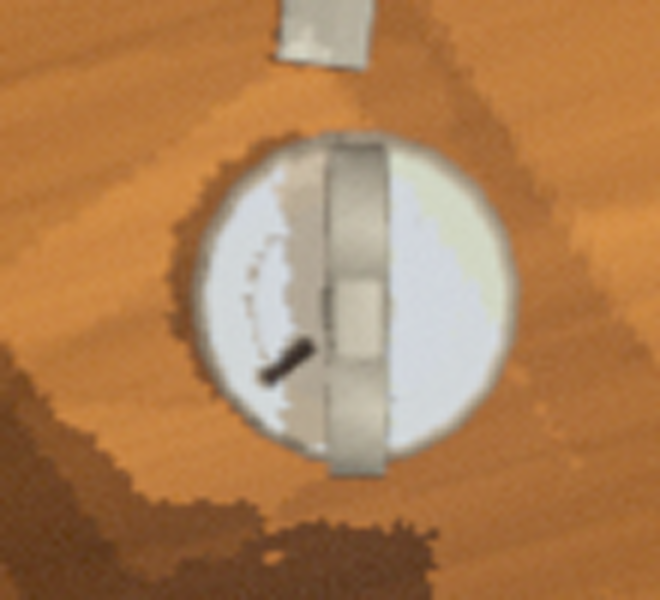

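The wing is vertical in the crop, (357,143)-(357,477), so it's aligned with the current tool yaw of about 163.6°. The pointer is at lower left (287,360). The rib is hidden under the wing's lower end, so the key is near 0.

Run:
```python
from h import *
p=np.load("p6.npy",allow_pickle=True).item()
f=lambda x,y:np.array([201+x/6-.4,69+y/6-.4])
a,b=plane(p,f(357,143),70)[0],plane(p,f(357,477),70)[0]
print("wing",(a+b)/2,np.linalg.norm(a-b),np.degrees(np.arctan2(*(a-b)[::-1])))
e=[plane(p,f(x,y),34)[0] for x,y in((196,296),(517,296),(357,134),(357,458))]
print("case",(e[0]+e[1])/2,(e[2]+e[3])/2,np.linalg.norm(e[0]-e[1]))
c=(a+b)/2
plan((c[0],c[1],110,163.6),step=30)
```

```text
wing [513.31966668 205.48773542] 47.578798267515864 163.78797859880137
case [513.04786423 205.91485839] [513.78438584 205.78523784] 53.50642606827413
3 rows: -1 0.53 0.03 0.52 -0.0 0.0 -0.1; -1 0.53 0.03 0.52 -0.0 0.0 -0.1; -1 0.53 0.03 0.52 -0.0 0.0 -0.1
```

>>> {"name": "move_arm", "arguments": {"series": "-1 0.53 0.03 0.5 0 0 0; -1 0.53 0.03 0.5 0 0 0; -1 0.53 0.03 0.5 0 0 0; -1 0 0 0 0 0 0"}}

```text
clock: 25.55
eef_pos: [514.9, 203.2, 112.2]
tcp_rot: [-3.141, 0.002, 2.838]
contact_force: [-0.6, -0.8, 0.5]
opening: 0.997
```

Run:
```python
from h import *
st();plan((513.3,205.6,45,163.7),step=25)
```

```text
t 25.55 tcp [514.9 203.2 112.2] rot [-1.800e+02  1.000e-01  1.626e+02] F [-0.6 -0.8  0.5] open 0.997
3 rows: -1 0.02 0.02 0.56 -0.0 0.0 -0.4; -1 0.02 0.02 0.56 -0.0 0.0 -0.4; -1 0.02 0.02 0.56 -0.0 0.0 -0.4
```

>>> {"name": "move_arm", "arguments": {"series": "-1 0.02 0.02 0.56 0 0 -0.4; -1 0.02 0.02 0.54 0 0 -0.4; -1 0.02 0.02 0.45 0 0 -0.4; -1 0 0 0 0 0 0"}}

```text
clock: 26.05
eef_pos: [520.6, 205.1, 52.7]
tcp_rot: [3.138, 0.009, 2.853]
contact_force: [1.0, -0.3, 0.5]
opening: 1.004
```

Run:
```python
from h import *
st();plan((513.3,205.6,46,163.7),step=25)
```

```text
t 26.05 tcp [520.6 205.1  52.7] rot [179.8   0.5 163.5] F [ 1.  -0.3  0.5] open 1.004
1 rows: -1 0.18 -0.04 0.17 0.2 0.5 -0.2
```

>>> {"name": "move_arm", "arguments": {"series": "-1 0.1 -0.02 0.08 0.1 0.3 0; -1 0.08 -0.02 0.06 0.1 0.2 0; -1 0 0 0 0 0 0"}}

```text
clock: 26.42
eef_pos: [514.4, 205.8, 48.5]
tcp_rot: [3.14, 0.002, 2.852]
contact_force: [-0.6, 2.0, -0.5]
opening: 1.0
```

Run:
```python
from h import *
st();plan((513.3,205.6,46,163.7),step=25)
```

```text
t 26.43 tcp [514.4 205.8  48.5] rot [1.799e+02 1.000e-01 1.634e+02] F [-0.6  2.  -0.5] open 1.0
1 rows: -1 0.03 -0.01 0.06 0.1 0.1 -0.3
```

>>> {"name": "move_arm", "arguments": {"series": "-1 0.03 0 0.06 0 0 -0.2; 1 0 0 0 0 0 0; 1 0 0 0 0 0 0; 1 0 0 0 0 0 0; 1 0 0 0 0 0 0; 1 0 0 0 0 0 0; 1 0 0 0 0 0 0; 1 0 0 0 0 0 0", "grip_force": 80}}

```text
clock: 27.42
eef_pos: [513.3, 205.7, 46.8]
tcp_rot: [3.141, 0.003, 2.856]
contact_force: [-0.6, -1.0, 0.1]
opening: 0.086
```

Run:
```python
from h import *
s=st(); print(s['wrist_torque'],np.degrees(s['qpos']).round(1))
```

```text
t 27.43 tcp [513.3 205.7  46.8] rot [180.    0.2 163.7] F [-0.6 -1.   0.1] open 0.086
[-0.18479409  0.07302807 -0.03162746] [ 2.170e+01  2.780e+01  1.102e+02 -1.000e-01  4.180e+01 -5.190e+01]
```

The wing is gripped. Turning clockwise (+az).

>>> {"name": "move_arm", "arguments": {"series": "1 0 0 0 0 0 5; 1 0 0 0 0 0 8; 1 0 0 0 0 0 8; 1 0 0 0 0 0 8; 1 0 0 0 0 0 0"}}

```text
clock: 28.05
eef_pos: [513.7, 206.4, 46.8]
tcp_rot: [3.138, 0.002, 2.337]
contact_force: [-1.0, -2.4, 1.8]
opening: 0.091
```

Run:
```python
from h import *
s=st(); print(s['wrist_torque'],np.degrees(s['qpos']).round(1))
```

```text
t 28.05 tcp [513.7 206.4  46.8] rot [1.798e+02 1.000e-01 1.339e+02] F [-1.  -2.4  1.8] open 0.091
[-0.40946923  0.08225454 -0.05441481] [ 2.180e+01  2.790e+01  1.102e+02 -1.000e-01  4.170e+01 -2.210e+01]
```

>>> {"name": "move_arm", "arguments": {"series": "1 0 0 0 0 0 9; 1 0 0 0 0 0 9; 1 0 0 0 0 0 9; 1 0 0 0 0 0 9; 1 0 0 0 0 0 9; 1 0 0 0 0 0 9; 1 0 0 0 0 0 9; 1 0 0 0 0 0 9; 1 0 0 0 0 0 0"}}

```text
clock: 29.18
eef_pos: [515.6, 206.6, 46.7]
tcp_rot: [3.136, -0.004, 1.076]
contact_force: [-0.5, -1.5, 1.2]
opening: 0.084
```

Run:
```python
from h import *
s=st(); print(s['wrist_torque'],np.degrees(s['qpos']).round(1))
```

```text
t 29.18 tcp [515.6 206.6  46.7] rot [179.7  -0.2  61.7] F [-0.5 -1.5  1.2] open 0.084
[-0.42622401  0.2593774  -0.07266156] [ 21.8  27.9 110.1  -0.2  41.6  50.2]
```

>>> {"name": "move_arm", "arguments": {"series": "-1 0 0 0 0 0 0; -1 0 0 0 0 0 0; -1 0 0 0 0 0 0; -1 0 0 0 0 0 0; -1 0 0 -0.5 0 0 0; -1 0 0 -0.5 0 0 0; -1 0 0 0 0 0 -10; -1 0 0 0 0 0 -10; -1 0 0 0 0 0 -10; -1 0 0 0 0 0 -10; -1 0 0 0 0 0 -10; -1 0 0 0 0 0 -10; -1 0 0 0 0 0 -10; -1 0 0 0 0 0 -10; -1 0 0 0 0 0 -10; -1 0 0 0 0 0 -10; -1 0 0 0 0 0 -10; -1 0 0 0 0 0 -10"}}

```text
clock: 31.42
eef_pos: [515.2, 207.6, 88.3]
tcp_rot: [3.14, 0.008, -3.027]
contact_force: [1.1, -0.1, -0.5]
opening: 1.001
```

Run:
```python
from h import *
s=st(); plan((513.5,205.7,85,241.7))
```

```text
t 31.43 tcp [515.2 207.6  88.3] rot [ 179.9    0.5 -173.4] F [ 1.1 -0.1 -0.5] open 1.001
6 rows: -1 0.01 -0.01 0.01 -0.0 0.1 -9.2; -1 0.01 -0.01 0.01 -0.0 0.1 -9.2; -1 0.01 -0.00 0.01 -0.0 0.1 -9.2; -1 0.01 -0.00 0.01 -0.0 0.1 -9.2; -1 0.01 -0.00 0.01 -0.0 0.1 -9.2; -1 0.01 0.00 0.01 -0.0 0.1 -9.2
```

>>> {"name": "move_arm", "arguments": {"series": "-1 0.01 -0.01 0 0 0.1 -9.5; -1 0.01 -0.01 0 0 0.1 -9.5; -1 0.01 0 0 0 0.1 -9.5; -1 0.01 0 0 0 0 -9.5; -1 0.01 0 0 0 0 -9.5; -1 0 0 0 0 0 -9; -1 0 0 0 0 0 0"}}

```text
clock: 32.3
eef_pos: [513.4, 206.1, 88.4]
tcp_rot: [-3.139, 0.002, -2.004]
contact_force: [-0.8, 0.2, -0.6]
opening: 1.003
```

Run:
```python
from h import *
s=st(); p=vision.camera_params("wrist"); im=vision.grab_frame("wrist")[:,:,::-1].copy(); cv2.imwrite("pics/w7.png",im)
print(proj(p,[[513.4,205.7,70]]),np.degrees(s['qpos']).round(1)); plan((513.4,205.7,46,241.7),step=25)
```

```text
t 32.3 tcp [513.4 206.1  88.4] rot [-1.799e+02  1.000e-01 -1.148e+02] F [-0.8  0.2 -0.6] open 1.003
[[255.3497818  229.27082532]] [  21.7   24.1  109.1   -0.    46.6 -133.4]
2 rows: -1 0.01 -0.00 0.53 -0.1 0.1 1.7; -1 0.01 -0.00 0.53 -0.1 0.1 1.7
```

View pics/w7.png

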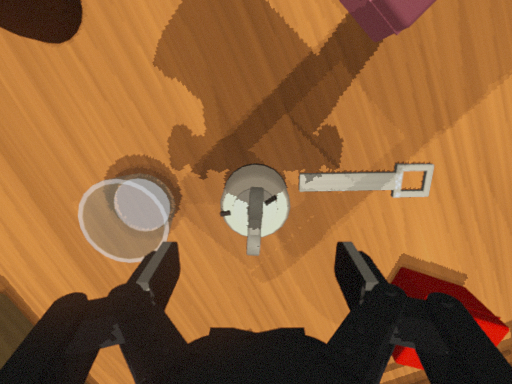

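The wing runs (253,254)-(257,188), the pointer is near (271,199) and the rib near (225,213). I'll work out the remaining angle from the dark blobs.

```bash
cat >> h.py <<'E'
def marks(im,p,c,rad=30):
    hsv=cv2.cvtColor(im,cv2.COLOR_BGR2HSV); u,v=proj(p,[[c[0],c[1],38]])[0]
    Y,X=np.mgrid[:384,:512]; m=((hsv[:,:,2]<75)&((X-u)**2+(Y-v)**2<38**2)).astype(np.uint8)
    n,l,stt,ce=cv2.connectedComponentsWithStats(m)
    for i in range(1,n):
        if stt[i,4]<6: continue
        for z in (37,40):
            d=plane(p,ce[i],z)[0]-c; print(ce[i].round(1),stt[i].tolist(),z,'r',np.linalg.norm(d).round(1),'ang',np.degrees(np.arctan2(d[1],d[0])).round(1))
E
python3 - <<'E'
from h import *
im=cv2.imread("pics/w7.png");p=vision.camera_params("wrist");c=np.array([513.4,205.7])
print(plane(p,(255,201),34),plane(p,(255,221),70))
marks(im,p,c)
E
```

```text
[[511.39006515 200.04530166]] [[511.09607441 200.22809731]]
[270.5 199.2] [265, 195, 12, 9, 48] 37 r 14.1 ang -167.5
[270.5 199.2] [265, 195, 12, 9, 48] 40 r 14.7 ang -163.7
[224.7 212.7] [221, 211, 9, 5, 30] 37 r 24.0 ang -18.7
[224.7 212.7] [221, 211, 9, 5, 30] 40 r 23.5 ang -21.8
```

The rib is at -18.7° and the pointer at about -165°, so roughly 205-215° remain, as expected. Regrasping.

>>> {"name": "move_arm", "arguments": {"series": "-1 0.01 0 0.5 0 0 1.6; -1 0.01 0 0.45 0 0 1.6; -1 0 0 0 0 0 0"}}

```text
clock: 32.72
eef_pos: [513.5, 205.6, 49.4]
tcp_rot: [-3.139, 0.003, -2.072]
contact_force: [-0.2, -0.4, -0.3]
opening: 1.002
```

Run:
```python
from h import *
s=st(); plan((513.4,205.7,46,241.7),step=25)
```

```text
t 32.73 tcp [513.5 205.6  49.4] rot [-179.8    0.2 -118.7] F [-0.2 -0.4 -0.3] open 1.002
1 rows: -1 -0.00 0.00 0.09 -0.2 0.2 -0.4
```

>>> {"name": "move_arm", "arguments": {"series": "-1 0 0 0.07 -0.1 0.1 -0.3; 1 0 0 0 0 0 0; 1 0 0 0 0 0 0; 1 0 0 0 0 0 0; 1 0 0 0 0 0 0; 1 0 0 0 0 0 0; 1 0 0 0 0 0 0; 1 0 0 0 0 0 0; 1 0 0 0 0 0 6; 1 0 0 0 0 0 9; 1 0 0 0 0 0 9; 1 0 0 0 0 0 9; 1 0 0 0 0 0 9; 1 0 0 0 0 0 9; 1 0 0 0 0 0 9; 1 0 0 0 0 0 9; 1 0 0 0 0 0 9; 1 0 0 0 0 0 9; 1 0 0 0 0 0 0"}}

```text
clock: 35.1
eef_pos: [515.4, 205.0, 48.2]
tcp_rot: [3.14, 0.004, 2.652]
contact_force: [1.0, -0.9, 0.4]
opening: 0.085
```

Run:
```python
from h import *
s=st(); print(s['wrist_torque'],np.degrees(s['qpos']).round(1)); plan((513.4,205.7,46,s['tcp_rot'][2]*57.2958),step=25)
```

```text
t 35.1 tcp [515.4 205.   48.2] rot [179.9   0.2 151.9] F [ 1.  -0.9  0.4] open 0.085
[-0.15719194 -0.05433109 -0.03271728] [ 21.6  27.8 110.   -0.2  41.9 -40.2]
1 rows: -1 0.05 -0.01 0.06 0.1 0.2 0.0
```

>>> {"name": "move_arm", "arguments": {"series": "1 0.03 -0.01 0 0 0 9; 1 0.01 0 0 0 0 9; 1 0 0 0 0 0 9; 1 0 0 0 0 0 9; 1 0 0 0 0 0 9; 1 0 0 0 0 0 9; 1 0 0 0 0 0 9; 1 0 0 0 0 0 9; 1 0 0 0 0 0 9; 1 0 0 0 0 0 9; 1 0 0 0 0 0 0"}}

```text
clock: 36.48
eef_pos: [514.5, 204.6, 48.2]
tcp_rot: [3.136, -0.001, 1.08]
contact_force: [0.7, -1.4, 1.0]
opening: 0.085
```

Run:
```python
from h import *
s=st(); print(s['wrist_torque'],np.degrees(s['qpos']).round(1)); plan((513.4,205.7,46,s['tcp_rot'][2]*57.2958),step=25)
```

```text
t 36.48 tcp [514.5 204.6  48.2] rot [179.7  -0.   61.9] F [ 0.7 -1.4  1. ] open 0.085
[-0.38670755  0.01079882 -0.00786343] [ 21.7  27.7 110.2  -0.4  41.8  50.1]
1 rows: -1 0.01 -0.04 0.06 0.3 -0.0 -0.0
```

>>> {"name": "move_arm", "arguments": {"series": "1 0 -0.02 0 0 0 6; 1 0 -0.01 0 0 0 6; 1 0 0 0 0 0 6; 1 0 0 0 0 0 4; 1 0 0 0 0 0 4; 1 0 0 0 0 0 4; 1 0 0 0 0 0 0"}}

```text
clock: 37.35
eef_pos: [514.3, 204.8, 48.2]
tcp_rot: [3.135, -0.004, 0.589]
contact_force: [0.8, -1.0, 1.3]
opening: 0.085
```

Run:
```python
from h import *
s=st(); print(s['wrist_torque'],np.degrees(s['qpos']).round(1))
```

```text
t 37.35 tcp [514.3 204.8  48.2] rot [179.6  -0.2  33.7] F [ 0.8 -1.   1.3] open 0.085
[-0.20943155  0.08710945  0.64499274] [ 21.8  27.7 110.2  -0.5  41.8  78.4]
```

>>> {"name": "move_arm", "arguments": {"series": "1 0 0 0 0 0 2; 1 0 0 0 0 0 0"}}

```text
clock: 37.6
eef_pos: [514.4, 204.8, 48.3]
tcp_rot: [3.134, -0.004, 0.561]
contact_force: [1.1, -0.9, -0.3]
opening: 0.084
```

Run:
```python
from h import *
s=st(); print(s['wrist_torque'],np.degrees(s['qpos']).round(1))
```

```text
t 37.6 tcp [514.4 204.8  48.3] rot [179.6  -0.2  32.1] F [ 1.1 -0.9 -0.3] open 0.084
[-0.20601981  0.06699918  1.26946621] [ 21.8  27.7 110.2  -0.6  41.8  80.1]
```

The torque rises sharply to 1.27 N m, so this is the hard stop. I'll release, lift straight up and verify.

>>> {"name": "move_arm", "arguments": {"series": "-1 0 0 0 0 0 0; -1 0 0 0 0 0 0; -1 0 0 0 0 0 0; -1 0 0 0 0 0 0; -1 0 0 -0.5 0 0 0; -1 0 0 -0.9 0 0 0; -1 -0.5 0 -0.9 0 0 0; -1 -0.6 0 -0.9 0 0 0; -1 -0.4 0 0 0 0 0; -1 0 0 0 0 0 0"}}

```text
clock: 38.85
eef_pos: [460.3, 172.8, 178.7]
tcp_rot: [3.137, -0.002, 0.557]
contact_force: [0.2, 0.5, -0.8]
opening: 1.002
```

Run:
```python
from h import *
st();p=vision.camera_params("wrist"); im=vision.grab_frame("wrist")[:,:,::-1].copy(); cv2.imwrite("pics/w8.png",im)
c=np.array([513.4,205.7]); marks(im,p,c)
t=vision.grab_frame("top")[:,:,::-1]
u,v=proj(p,[[*c,45]])[0].astype(int); print(u,v)
a=cv2.resize(im[max(0,v-40):max(0,v-40)+80,u-40:u+40],(400,400),interpolation=cv2.INTER_CUBIC)
pt=vision.camera_params("top"); tt=t[130:300,80:400]
cv2.imwrite("pics/c8.png",np.hstack([a,cv2.resize(tt,(400,212))[[*range(212)]+[211]*188]]))
```

```text
t 38.85 tcp [460.3 172.8 178.7] rot [ 1.797e+02 -1.000e-01  3.190e+01] F [ 0.2  0.5 -0.8] open 1.002
256 119
```

View pics/c8.png

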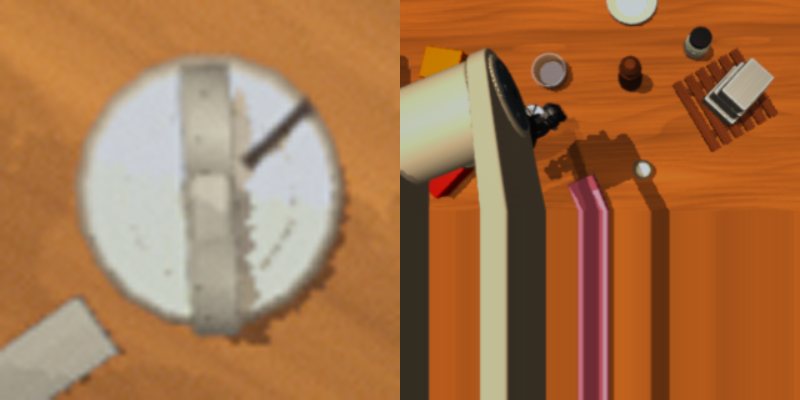

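The pointer (245,160) and the rib (305,105) form one continuous dark line, so the key is fully wound. The stack stands squarely in the top view, and the arm touches nothing.

```bash
python3 -c "
from h import *
st(); r.sign_off()"
```

```text
t 38.95 tcp [461.5 173.5 178.5] rot [179.7  -0.2  31.9] F [ 0.5  0.4 -0.6] open 1.001
the job is handed in; nothing more can be done
```

The job is done and handed in at 39 s of the 72 s allowed. Both tins are stacked on the trivet tin, and the timer is fully wound.

- **Stack:** I put the larger tin on first and the smaller on top. The wrist camera showed the larger tin about 1.6 mm off the base tin along its length. The smaller tin was within about 1 mm of where it should be. The long sides agreed to about 1°.
- **Key:** I wound it clockwise in two grips, about 311° in all. The wrist torque then rose to 1.27 N m against the hard stop. The last close-up shows the pointer lined up with the rib on the case.
- **Other things on the cart:** the bystanders I could see in the last top view looked in place. I did not measure them, and the arm hid part of the timer area.
- **Checks that failed or disagreed:**
  - The force reading did not show either tin touching down, so I judged contact from the height no longer dropping. For the larger tin that was about 2 mm lower than expected.
  - My dark-mark detector found nothing in the final picture, so the pointer check was by eye.
  - The estimates of the turn left at the regrasp ranged from 165° by eye to 215° by ray casting. The actual figure was about 209°.

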